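Dose needle: set the marked well under it, index three clicks and hold

ROBOT

A 6-joint arm with a two-finger parallel gripper is mounted at the origin on a cart in front of the work surface, level with it; the furniture and walls round the work are solid. World frame = base frame: x ahead of the robot, y to its left, z up, the work surface at z = 0. Lengths are in mm, angles in rad, forces in N, time in s.
With the tool pointing down it reaches from about 275 to 725 mm from the base axis. Payload 15.9 kg.
Tool frame: the origin (TCP) lies midway between the tips of the shut fingers; the grasp point (between the pads) lies arm.pinch_z behind it (arm.pinch_z is the distance from the TCP to the grasp point, in mm); z points along the fingers, y is the direction in which the jaws open and shut (so a half turn about z gives the same grasp; the last joint's range is limited). The gripper opens to 85 mm and grips with 20 to 120 N. Pads are 22 mm wide; open, the fingers measure 114 mm over their backs; the gripper's body (76 mm by 85 mm) begins 54 mm behind the grasp point. The pads swing forward as they close: fully open they stand 13 mm farther back than shut.
Start: joints at [-1.281, 0.213, -0.034, 1.323, 0, 1.571], TCP at [142.874, -479.137, 231.306] pointing down, gripper open.
Joint ranges: [-2.98, 2.98], [-0.74, 1.72], [-1.14, 1.35], [-2.1, 2.04], [-1.57, 1.44], [-3.14, 3.14]. Speed limits (rad/s): [1.89, 1.89, 2.39, 2.57, 3.14, 3.14].

INTERFACE

Orientations are given as [roll, pitch, yaw] about the fixed x, y, z axes, in that order (R = Rz(yaw) Ry(pitch) Rx(roll)).
In Python, from cell import arm, jaws, planner, capture, get_calibration, ticket gives the robot as it stands. The module is installed in compiled form; this text tells all that it offers. Calls block until the motion is done:
- arm.reach(position, orientation): joint-space move of the TCP to a pose.
- arm.line_to(position, rate=150, frame=None, max_force=None): straight line of the TCP; frame=None keeps the orientation; rate is the mean speed in mm/s. With max_force (N) it stops when the force on the tool has changed by that much, and returns True; else False.
- arm.goto_joints(angles): joint-space move.
- jaws.move_gripper(opening, f_grip=None): finger opening in mm; f_grip is the grip in N (None keeps the last); returns when the fingers have stopped.
- arm.hold(seconds).
- planner.solve_ik(position, orientation): joint angles nearest the present ones, or None.
- capture(name): name is "scene" or "top" or "wrist"; returns the picture (420x560x3 uint8, red, green, blue); there is no depth.
- get_calibration(name): a dict with "camera_matrix" (3x3 intrinsics, pixels), "extrinsics" (4x4, takes a point from camera to world coordinates). Camera axes: x right, y down, z forward; pixel columns grow to the right and rows downward; lengths in mm; the calibration is good to about 2 mm. A picture is of the moment at which its call begins: read the wrist's pose just before it. get_calibration takes no time and is no camera call; for the wrist camera it gives the pose at the moment of the call.
A pose or a line that the arm cannot do raises arm.Unreachable and nothing moves.
- ticket.hand_in(): hands the job in, once; it reports no verdict.
Readings, each from a call of its own:
- arm.current_time(): time.
- arm.current_joint_positions(): joint angles.
- arm.current_joint_vel(): joint speeds.
- arm.current_tau(): joint torques, N m.
- arm.current_tcp_pos(): TCP position.
- arm.current_tcp_rot(): TCP orientation.
- arm.current_wrist_force(): force on the tool from outside, world axes, zero at the start.
- arm.current_torque(): the same for the moment, N m.
- arm.current_gripper_width(): finger opening in mm.
Only numpy, scipy, OpenCV 4.12 (cv2) and the standard library are available. Lean on these libraries where they do the work, as an engineer would, in place of code of your own. Each camera call takes 0.05 s, during which the arm holds its last target. There are 200 camera calls.

TASK

On the dosing station, slide the sled by its blue grip until the red-ringed well is centred under the needle, then let go of the grip. Then take the black bar knob and turn it clockwise (seen from above), counting clicks, to the third stop and no further, which lowers the needle into the well. The knob springs back when let go, so finish gripping it still at the third stop; do not touch the needle or shift the loose things around the station.

Things in the scene. Friction and masses are not known exactly. Their poses are not given: they have to be found in the camera images.
- station: fixed dosing station: base plate 110 x 365 x 12 mm with rails, white housing at its right end (84 x 80 mm, top 100 mm above the worktop), overarm 34 mm wide (top 101 mm) from housing to needle head. Origin on the worktop below the needle; z up, y (to the robot's left) the way the sled slides, x away from the robot. Place and yaw vary.
- marked_well (a point): centre of the mouth of the red-ringed well, 44.5 mm above the worktop: second from the right of four open wells (13 mm wide, 20 mm deep, 22 mm apart) in the white strip on the sled. It starts 25 to 70 mm to the left (station +y) of the needle; the sled can carry it up to 30 mm past the needle. Axes as the station's.
- sled_grip (a point): centre of the sled's blue upright grip, 43.5 mm above the worktop and 100 mm to the left (station +y) of the marked well: 16 mm thick along station x, 30 mm long along y, 36 mm high, standing on the sled's plate (its top 22.5 mm above the worktop). The sled slides along station y only, with about 2 N friction, and stays where left. Axes as the station's.
- needle: steel needle in its quill; origin at the tip, 58 mm above the worktop at the start (13.5 mm above the wells). It moves only up and down, 8 mm down for each click of the knob. The quill's black cap, 16 mm wide, tops it 86 mm above the tip. Must not be touched.
- knob: black bar knob on the white housing, axis vertical, 115 mm to the right (station -y) of the needle. Bar 42 mm long along the knob's x, 14 mm thick along its y, 110 to 140 mm above the worktop, on a round skirt 46 mm wide. Origin on the axis, half-way up the bar (125 mm). Its axes are parallel to the station's at the start; a white line marks the end near the robot.
- knob_turn (a joint): turn of the knob, rad: 0 at home (start), grows clockwise from above, to 2.2. A click every 24 degrees (0.419): the third stop is 1.257. A spring drives it home (0.06 to 0.08 N m) if let go; the clicks add or take 0.055 N m, so resistance peaks half-way between stops and is least at each stop. Black dots on the housing mark the stops, green is home.
- vial_1: loose sample vial with orange cap, 30 x 56 mm, behind the station; origin at the centre of its underside; leave alone
- vial_2: loose sample vial like vial_1; leave alone
- vial_3: loose sample vial like vial_1; leave alone
- beaker_100: loose glass beaker, 57 x 64 x 72 mm, behind the station; origin at the centre of its underside; leave alone
- timer: loose white bench timer, 60 x 68 x 18 mm, to the right of the station; origin at the centre of its underside; leave alone
- bottle_buffer: loose bottle with a blue cap, 70 x 70 x 141 mm, to the right of the timer; origin at the centre of its underside; leave alone

How it is judged:
By the outcome, as a careful person would: the job done as asked, in the order asked, and still so for the second after the job is handed in, while the arm keeps its last pose, push and grip.
It also fails if it takes over 48 s, if anything falls off the work surface, if the arm or the gripper's body presses on something with over 40 N, if the wrist force passes 120 N, or if a joint passes its speed limit or range.

## Working session

There is one attempt and no reset: what is moved stays moved. The work goes in short steps, each a Python script; the robot and the scene stay as the last script left them, time stands still between calls to the robot, and variables do not carry over. Pictures are saved under pics/ and viewed, about 8 in all and at most 12, crops included, and the job is handed in when it is done.

```bash
mkdir -p pics
python3 - <<'E'
from cell import *
import cv2,numpy as np
for n in("scene","top"):
    im=capture(n);cv2.imwrite(f"pics/{n}0.png",im[:,:,::-1])
    c=get_calibration(n);print(n,np.round(c["camera_matrix"],1).tolist(),np.round(c["extrinsics"],3).tolist())
a=cv2.imread("pics/scene0.png");b=cv2.imread("pics/top0.png")
print(arm.pinch_z,arm.current_tcp_rot(),arm.current_time())
E
```

```text
scene [[409.4, 0.0, 281.2], [0.0, 409.4, 213.3], [0.0, 0.0, 1.0]] [[-0.908, -0.287, 0.307, 263.158], [-0.42, 0.618, -0.665, 651.695], [0.001, -0.732, -0.681, 766.559], [0.0, 0.0, 0.0, 1.0]]
top [[459.2, 0.0, 277.2], [0.0, 459.2, 205.8], [0.0, 0.0, 1.0]] [[0.024, -0.989, 0.147, 402.684], [-1.0, -0.022, 0.018, 1.262], [-0.015, -0.147, -0.989, 1153.812], [0.0, 0.0, 0.0, 1.0]]
18.700000000000003 [-3.14062971e+00  6.67815838e-08  2.89783830e-01] 0.1
```

View pics/top0.png

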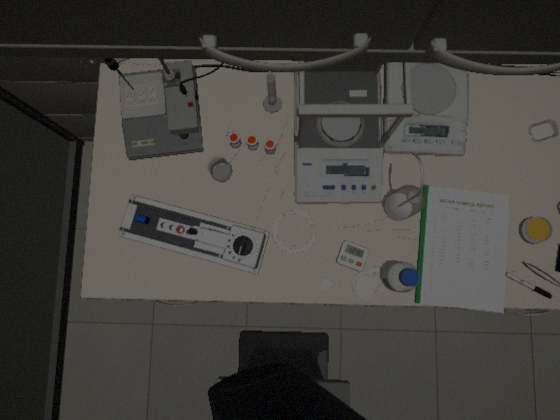

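View pics/scene0.png

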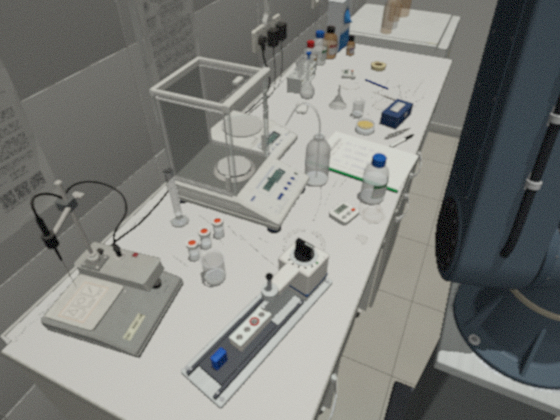

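```bash
cat > h.py <<'E'
import numpy as np,cv2
from cell import *
def ray(n,u,v,z,c=None):
    c=c or get_calibration(n);K=c["camera_matrix"];E=np.array(c["extrinsics"])
    d=E[:3,:3]@np.linalg.solve(K,[u,v,1.]);o=E[:3,3]
    return o+d*(z-o[2])/d[2]
def proj(n,p,c=None):
    c=c or get_calibration(n);E=np.linalg.inv(c["extrinsics"]);q=np.array(c["camera_matrix"])@(E[:3,:3]@np.array(p,float)+E[:3,3]);return q[:2]/q[2]
E
python3 - <<'E'
from h import *
b=cv2.imread("pics/top0.png");a=cv2.imread("pics/scene0.png")
c1=cv2.resize(b[190:280,115:275],None,fx=5,fy=5,interpolation=cv2.INTER_CUBIC)
c1=cv2.convertScaleAbs(c1,alpha=1.5)
cv2.imwrite("pics/c1.png",c1)
for n,im in(("top",b[190:280,115:275]),("scene",a[230:400,180:335])):
    off=(115,190) if n=="top" else (180,230)
    h=cv2.cvtColor(im,cv2.COLOR_BGR2HSV)
    for nm,lo,hi in(("blue",(105,150,60),(125,255,255)),("red",(0,90,60),(8,255,255)),("red2",(170,90,60),(180,255,255)),("green",(45,90,40),(85,255,255))):
        m=cv2.inRange(h,lo,hi);ys,xs=np.nonzero(m)
        if len(xs):print(n,nm,len(xs),xs.mean()+off[0],ys.mean()+off[1],xs.min()+off[0],xs.max()+off[0],ys.min()+off[1],ys.max()+off[1])
E
```

```text
top blue 69 139.3768115942029 217.7826086956522 134 145 214 221
top red 26 179.69230769230768 228.9230769230769 176 183 226 233
top red2 7 178.57142857142856 228.85714285714286 176 181 225 233
top green 2 238.5 260.0 238 239 260 260
scene blue 219 218.5662100456621 358.1598173515982 211 226 348 369
scene red 49 202.0 246.57142857142858 189 257 230 324
```

View pics/c1.png

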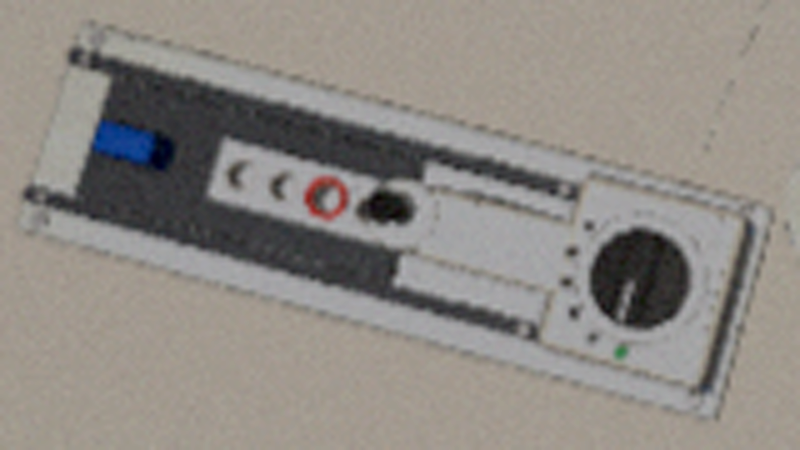

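Run:
```python
from h import *
P=lambda u,v,z:ray("top",u/5+115-.4,v/5+190-.4,z)
C=[P(90,28,12),P(772,207,12),P(718,418,12),P(22,232,12)]
for c in C:print(np.round(c,1))
y=C[0]-C[1]+C[3]-C[2];print("yaw",np.degrees(np.arctan2(y[1],y[0]))-90, np.linalg.norm(y)/2)
print("ring",P(327,198,44.5),"grip",ray("top",138.7,217.5,61.5),"cap",P(392,205,144),"knob",P(640,280,108))
a=get_calibration("wrist");E=np.array(a["extrinsics"]);print(np.round(a["camera_matrix"],1).tolist(),np.round(E,3).tolist())
print(arm.current_tcp_pos(),arm.current_tcp_rot())
```

```text
[591.2 389.6  12. ]
[508.   41.4  12. ]
[403.3  65.2  12. ]
[487.  416.5  12. ]
yaw -13.416814130189664 359.5690955454724
ring [504.49900996 256.85212095  44.5       ] grip [528.91806759 354.20461563  61.5       ] cap [492.91338515 204.91425186 144.        ] knob [464.47922799  97.24344919 108.        ]
[[337.5, 0.0, 273.0], [0.0, 337.5, 210.2], [0.0, 0.0, 1.0]] [[0.287, -0.916, -0.28, 214.728], [-0.958, -0.275, -0.083, -457.837], [-0.001, 0.292, -0.956, 373.283], [0.0, 0.0, 0.0, 1.0]]
[ 142.81094923 -478.86512594  230.88530551] [-3.14062971e+00  6.67815838e-08  2.89783830e-01]
```

Run:
```python
from h import *
t=arm.current_time()
yaw=np.radians(-103.4)
arm.line_to([142.8,-478.9,300],rate=200)
p=[430,250,300]
print(planner.solve_ik(p,[np.pi,0,yaw]),planner.solve_ik(p,[np.pi,0,yaw+np.pi]))
print(planner.solve_ik([464,97,113],[np.pi,0,np.radians(-13.4)]),planner.solve_ik([464,97,113],[np.pi,0,np.radians(-85.4)]))
print(planner.solve_ik([464,97,113],[np.pi,0,np.radians(166.6)]),planner.solve_ik([464,97,113],[np.pi,0,np.radians(94.6)]))
arm.reach(p,[np.pi,0,yaw])
arm.reach([520,330,190],[np.pi,0,yaw])
c=get_calibration("wrist");im=capture("wrist");cv2.imwrite("pics/w1.png",im[:,:,::-1]);np.save("w1.npy",c["extrinsics"])
print(arm.current_tcp_pos(),arm.current_tcp_rot(),arm.current_time()-t)
```

```text
[ 0.52662727  0.20827022  0.13235429  1.49488039  0.         -0.81029494] [0.52662727 0.20827022 0.13235429 1.49488039 0.         2.33129772]
[ 0.2060838   0.21701298 -0.33540171  1.01838164  0.         -2.70163474] [ 0.2060838   0.21701298 -0.33540171  1.01838164  0.         -1.44499767]
[ 0.2060838   0.21701298 -0.33540171  1.01838164  0.          0.43995792] [ 0.2060838   0.21701298 -0.33540171  1.01838164  0.          1.69659498]
[520.0170667  329.57384486 191.82276573] [-3.14032127e+00  1.24197801e-03 -1.80512779e+00] 3.9917000000000002
```

View pics/w1.png

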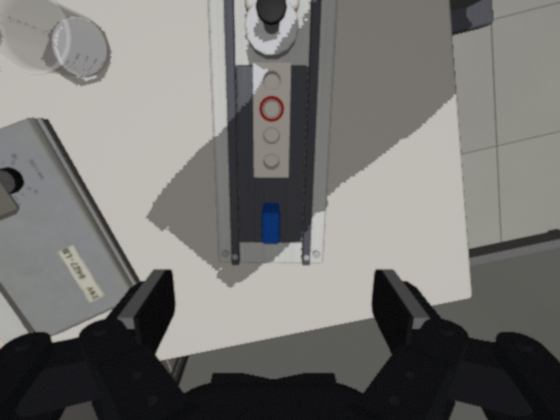

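Run:
```python
from h import *
im=cv2.imread("pics/w1.png");c=dict(get_calibration("wrist"));c["extrinsics"]=np.load("w1.npy")
h=cv2.cvtColor(im,cv2.COLOR_BGR2HSV)
R=lambda u,v,z:ray("wrist",u,v,z,c)
m=cv2.inRange(h,(0,90,60),(8,255,255))|cv2.inRange(h,(170,90,60),(180,255,255));m[:,:240]=0;m[:,300:]=0
e=cv2.fitEllipse(cv2.convexHull(cv2.findNonZero(m)));print(e);ring=R(*e[0],44.5)
m=cv2.inRange(h,(105,130,30),(125,255,255));ys,xs=np.nonzero(m)
for y in range(200,248,3):
    s=xs[ys==y]
    if len(s):print(y,s.min(),s.max(),im[y,s.min()+3:s.max()-2].mean(0).round())
# plate edges rows
g=cv2.cvtColor(im,cv2.COLOR_BGR2GRAY).astype(int)
L=[];Rr=[]
for y in range(60,250,20):
    d=np.diff(cv2.GaussianBlur(im,(3,3),0)[y].astype(int).sum(1));print(y,[(k,int(d[k])) for k in list(range(205,245))+list(range(300,345)) if abs(d[k])>40])
print("ring",ring)
```

```text
((271.2101745605469, 108.25271606445312), (24.237016677856445, 25.41183853149414), 174.2774200439453)
203 264 277 [67. 34. 18.]
206 263 278 [71. 31.  8.]
209 262 279 [72. 33.  9.]
212 262 279 [83. 38. 10.]
215 262 279 [102.  48.  14.]
218 262 279 [103.  49.  15.]
221 262 279 [103.  48.  13.]
224 262 279 [103.  48.  13.]
227 262 279 [102.  48.  14.]
230 262 279 [102.  48.  13.]
233 262 279 [102.  47.  14.]
236 262 279 [102.  48.  14.]
239 262 279 [101.  47.  13.]
242 263 277 [98. 50. 23.]
60 [(223, -53), (224, -89), (225, -86), (226, -42), (233, 57), (234, 116), (235, 93), (307, -56), (308, -73), (309, -43), (317, 49), (318, 66), (319, 46)]
80 [(224, -77), (225, -104), (226, -66), (316, 45), (317, 67), (318, 51)]
100 [(225, -80), (226, -105), (227, -67), (315, 45), (316, 67), (317, 54)]
120 [(225, -70), (226, -102), (227, -86), (228, -45), (314, 43), (315, 72), (316, 59)]
140 [(207, -42), (208, -53), (226, -51), (227, -68), (228, -47), (313, 44), (314, 73), (315, 58)]
160 [(227, -63), (228, -58), (313, 61), (314, 64)]
180 [(227, -44), (228, -66), (229, -51), (312, 61), (313, 64)]
200 [(228, -55), (229, -70), (230, -42), (311, 57), (312, 64), (313, 42), (326, 68), (327, 69)]
220 [(228, -44), (229, -64), (230, -50), (309, 64), (310, 127), (311, 127), (312, 74)]
240 [(229, -48), (230, -66), (231, -47), (309, 84), (310, 103), (311, 70)]
ring [504.88871302 257.43505342  44.5       ]
```

Run:
```python
from h import *
c=dict(get_calibration("wrist"));c["extrinsics"]=np.load("w1.npy")
R=lambda u,v,z:ray("wrist",u,v,z,c)
ring=R(271.2,108.25,44.5);g=R(270.5,227.7,61.5);a=R(270.9,80,20);b=R(270,240,20)
A=lambda d:np.degrees(np.arctan2(d[1],d[0]))-90
print(ring,g,np.linalg.norm((g-ring)[:2]),A(g-ring),A(b-a))
im=cv2.imread("pics/w1.png");print(im[0:30:3,271].tolist());
for y in(5,10,15,20):
  print(y,[int(x) for x in np.nonzero(im[y,235:310].max(1)<45)[0]+235][::1])
```

```text
[504.8963281  257.43105694  44.5       ] [528.11813376 352.4232763   61.5       ] 97.78943703754744 -13.737113709199576 -13.799412240410334
[[48, 48, 50], [51, 51, 53], [52, 53, 54], [55, 55, 56], [55, 55, 56], [54, 54, 55], [57, 56, 58], [42, 41, 43], [20, 20, 19], [52, 53, 53]]
5 [257, 258]
10 [258]
15 [259, 260, 261, 282]
20 [263, 264, 265, 266, 267, 268, 275, 276, 277, 278, 279]
```

```bash
cat >> h.py <<'E'
YAW=np.radians(-13.75)
X=np.array([np.cos(YAW),np.sin(YAW),0]);Y=np.array([-np.sin(YAW),np.cos(YAW),0])
RING0=np.array([504.9,257.4,0])
E
python3 - <<'E'
from h import *
t=arm.current_time();o=[np.pi,0,YAW-np.pi/2]
jaws.move_gripper(36)
g=RING0+99*Y
arm.reach([*g[:2],110],o)
arm.line_to([*g[:2],30],rate=80,max_force=15)
print(arm.current_tcp_pos(),arm.current_tcp_rot()[2]-o[2],arm.current_wrist_force())
jaws.move_gripper(5,f_grip=30);print("w",arm.current_gripper_width())
p=arm.current_tcp_pos();arm.line_to(p-51*Y,rate=50,max_force=25)
arm.hold(.3);print(arm.current_tcp_pos()-p,arm.current_wrist_force())
jaws.move_gripper(36)
p=arm.current_tcp_pos();arm.line_to([p[0],p[1],130],rate=150)
n=RING0-51*Y
v=n-90*X
arm.reach([*v[:2],130],[np.pi,0,YAW+np.pi])
arm.line_to([*v[:2],70])
arm.hold(.2)
c=get_calibration("wrist");im=capture("wrist");cv2.imwrite("pics/w2.png",im[:,:,::-1]);np.save("w2.npy",c["extrinsics"])
print(arm.current_tcp_pos(),arm.current_joint_positions(),arm.current_time())
E
```

```text
[528.75577058 353.80420825  30.57485487] 4.342330922812998e-05 [-0.20603643 -0.48972237  0.73567086]
w 15.40091780109829
[-1.23457835e+01 -4.99947169e+01 -3.39205354e-03] [-5.83770628 -1.17345474  5.13548525]
[405.88370433 229.54566824  70.77602885] [ 5.14702395e-01  2.38972402e-01 -4.23916361e-01  9.06531481e-01
 -3.71375527e-06  7.54601086e-01] 11.3083
```

View pics/w2.png

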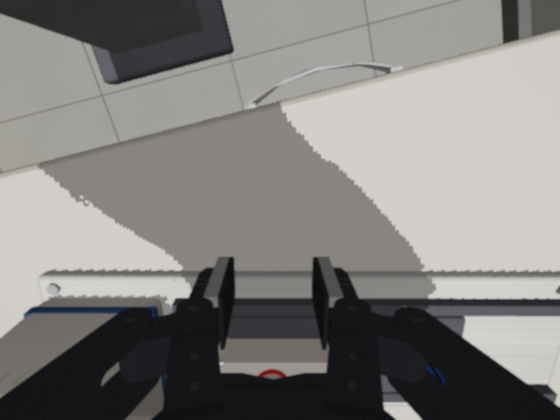

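Run:
```python
from h import *
p=arm.current_tcp_pos();arm.line_to([p[0],p[1],100],rate=200)
o=[np.pi,0,YAW-np.pi/2]
v=RING0+24*Y-95*X
arm.reach([*v[:2],100],o)
arm.line_to([*v[:2],66])
arm.hold(.2)
c=get_calibration("wrist");im=capture("wrist");cv2.imwrite("pics/w3.png",im[:,:,::-1]);np.save("w3.npy",c["extrinsics"])
print(arm.current_tcp_pos(),arm.current_time(),[proj("wrist",RING0-51*Y+[0,0,z],c).round(1) for z in(44.5,58,101)])
cv2.imwrite("pics/w3c.png",cv2.resize(im[0:220,0:280,::-1],None,fx=2.7,fy=2.7,interpolation=cv2.INTER_CUBIC))
```

```text
[418.78428696 303.58234614  66.83988711] 13.5417 [array([ 71.4, 104.5]), array([ 53.4, 104.3]), array([-34.2, 103.3])]
```

View pics/w3c.png

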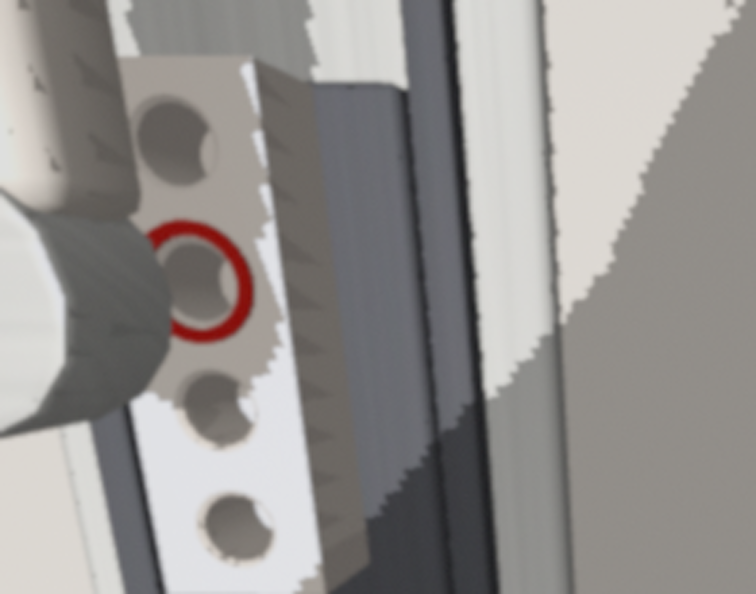

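Run:
```python
from h import *
from scipy.spatial.transform import Rotation as Ro
o0=arm.current_tcp_rot();R0=Ro.from_euler('xyz',o0)
E=np.array(get_calibration("wrist")["extrinsics"]);off=R0.inv().apply(E[:3,3]-arm.current_tcp_pos());print(off)
R=Ro.from_rotvec(-Y*np.radians(30))*Ro.from_euler('xyz',[np.pi,0,YAW-np.pi/2])
n=RING0-51*Y
cam=n-172*X+[0,0,170]
p=cam-R.apply(off);o=R.as_euler('xyz')
print(p,planner.solve_ik(p,o))
q=arm.current_tcp_pos()
arm.line_to(q-60*X+[0,0,20],rate=200)
arm.reach(p,o);arm.hold(.2)
c=get_calibration("wrist");im=capture("wrist");cv2.imwrite("pics/w4.png",im[:,:,::-1]);np.save("w4.npy",c["extrinsics"])
u=proj("wrist",n+[0,0,50],c).astype(int);print(u,arm.current_time(),arm.current_wrist_force())
x0,y0=max(u[0]-90,0),max(u[1]-70,0);print(x0,y0)
cv2.imwrite("pics/w4c.png",cv2.resize(im[y0:y0+140,x0:x0+180,::-1],None,fx=4,fy=4,interpolation=cv2.INTER_CUBIC))
```

```text
[  74.30535079   -0.61383523 -142.38742983]
[412.00560506 304.12405258  46.38195098] [ 0.92261956  0.20360559 -0.6860538   0.45584697 -0.47677881 -0.46316069]
[108 106] 14.9 [-0.88159959 -0.86430921 -0.30220451]
18 36
```

View pics/w4c.png

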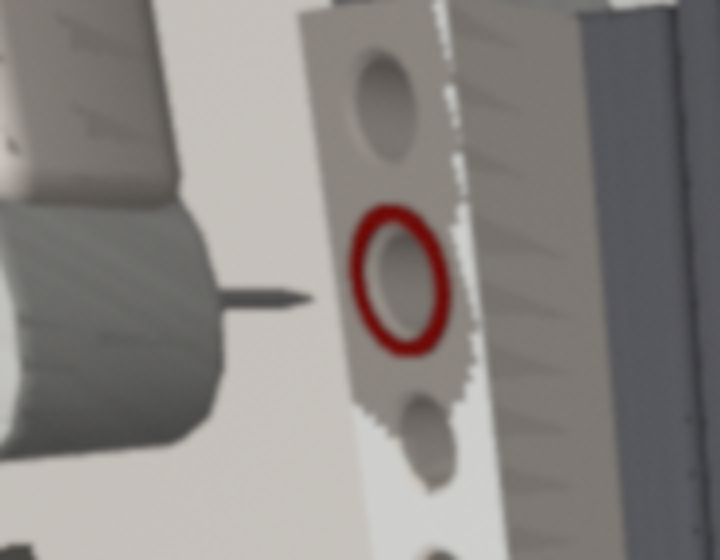

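Run:
```python
from h import *
c=dict(get_calibration("wrist"));c["extrinsics"]=np.load("w4.npy")
im=cv2.imread("pics/w4.png");h=cv2.cvtColor(im,cv2.COLOR_BGR2HSV)
m=cv2.inRange(h,(0,120,50),(8,255,255))|cv2.inRange(h,(172,120,50),(180,255,255));m[:,160:]=0;m[:80]=0;m[130:]=0
e=cv2.fitEllipse(cv2.convexHull(cv2.findNonZero(m)));print(e)
r=ray("wrist",*e[0],44.5,c)
for u,v in((96,110.2),(95.5,110.2),(80,110.2)):
    k=ray("wrist",u,v,58,c);d=k-r;print("needle",k,"d x,y",d@X,d@Y)
print("ring",r,(r-RING0)@X,(r-RING0)@Y)
```

```text
((117.48793029785156, 105.67838287353516), (23.87356185913086, 38.202022552490234), 167.38568115234375)
needle [492.68303703 210.02967021  58.        ] d x,y -0.7010430165085474 2.2790023968920408
needle [493.09293974 209.93115366  58.        ] d x,y -0.27947127425947443 2.2807372225978266
needle [506.28665514 206.76015909  58.        ] d x,y 13.289840226207108 2.336576805857575
ring [492.82230289 207.64935127  44.5       ] 0.09345202569222204 -51.1955963294578
```

Run:
```python
from h import *
from scipy.spatial.transform import Rotation as Ro
pv=arm.current_tcp_pos();ov=arm.current_tcp_rot()
o=[np.pi,0,YAW-np.pi/2]
g=RING0+48*Y
arm.line_to(pv-20*X+[0,0,70],rate=250)
arm.reach([*g[:2],110],o)
arm.line_to([*g[:2],30],rate=100,max_force=15)
jaws.move_gripper(5,f_grip=30);print("w",arm.current_gripper_width())
p=arm.current_tcp_pos();arm.line_to(p+2.3*Y,rate=15,max_force=25)
arm.hold(.3);print((arm.current_tcp_pos()-p)@Y)
jaws.move_gripper(36)
p=arm.current_tcp_pos();arm.line_to([p[0],p[1],120],rate=150)
arm.reach(pv-20*X+[0,0,70],ov)
arm.line_to(pv,rate=200);arm.hold(.2)
c=get_calibration("wrist");im=capture("wrist")[:,:,::-1].copy();cv2.imwrite("pics/w5.png",im)
h=cv2.cvtColor(im,cv2.COLOR_BGR2HSV)
m=cv2.inRange(h,(0,120,50),(8,255,255))|cv2.inRange(h,(172,120,50),(180,255,255));m[:,160:]=0;m[:80]=0;m[135:]=0
e=cv2.fitEllipse(cv2.convexHull(cv2.findNonZero(m)));print(e)
r=ray("wrist",*e[0],44.5,c);k=ray("wrist",96,110.2,58,c);print("needle",k,(k-r)@X,(k-r)@Y,arm.current_time())
print(im[104:117,88:97].mean(1).round().tolist() if 0 else im[103:118,90].mean(1).round())
cv2.imwrite("pics/w5c.png",cv2.resize(im[36:176,18:198],None,fx=4,fy=4,interpolation=cv2.INTER_CUBIC))
```

```text
w 15.37891499854686
2.337452747485211
((119.89155578613281, 108.66219329833984), (23.602134704589844, 38.03937530517578), 167.25709533691406)
needle [494.74140677 210.35829457  58.        ] 1.194796438211976 0.6955539614359084 20.65
[191. 190. 178. 146. 102.  82.  78.  87. 131. 172. 188. 192. 191. 191.
 192.]
```

View pics/w5c.png

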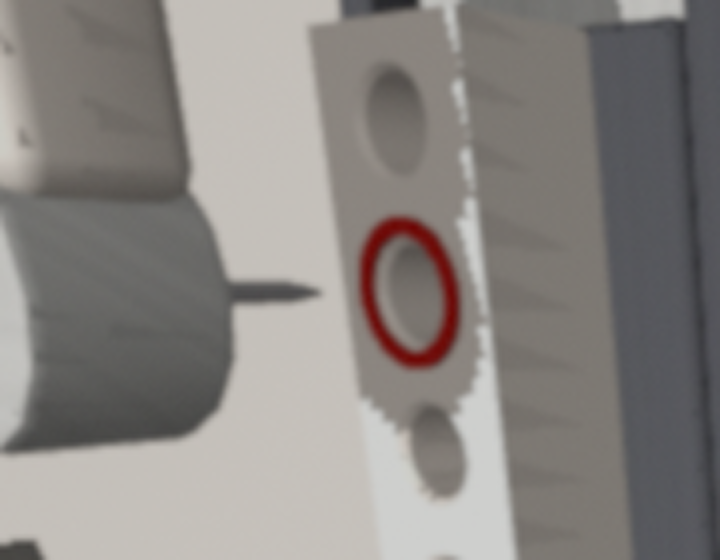

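Run:
```python
from h import *
k=np.array([493.,210,0])-115*Y;k[:2]=(k[:2]*2+[464.5,97.2])/3;print(k)
o=[np.pi,0,YAW+np.pi]
p=arm.current_tcp_pos();arm.line_to(p-30*X+[0,0,60],rate=250)
jaws.move_gripper(50)
arm.reach([*(k-60*X)[:2],205],o)
arm.line_to([*k[:2],205])
arm.hold(.1)
c=get_calibration("wrist");im=capture("wrist");cv2.imwrite("pics/w6.png",im[:,:,::-1]);np.save("w6.npy",c["extrinsics"])
print(arm.current_tcp_pos(),arm.current_joint_positions()[5],arm.current_time(),proj("wrist",k+[0,0,140],c))
```

```text
[465.27741492  97.93044131   0.        ]
[464.47874729  98.31457553 205.05609296] 0.4475935042452197 23.1667 [272.54926995 227.10663146]
```

View pics/w6.png

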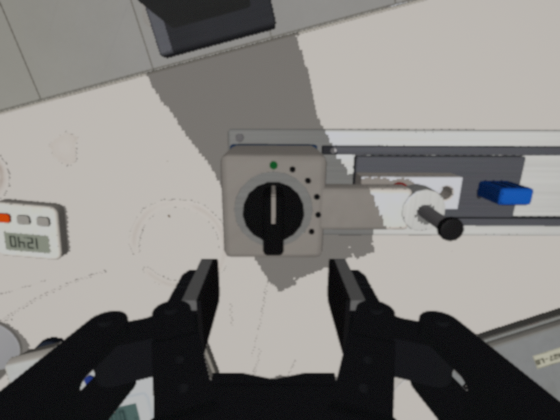

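Run:
```python
from h import *
c=dict(get_calibration("wrist"));c["extrinsics"]=np.load("w6.npy")
k=np.array([465.3,97.9,0])
for z in(100,108,140):print(z,proj("wrist",k+[0,0,z],c),proj("wrist",k-21*X+[0,0,z],c),proj("wrist",k+21*X+[0,0,z],c))
im=cv2.imread("pics/w6.png");g=im.max(2)
m=(g[160:270,225:322]<40).astype(np.uint8)
ys,xs=np.nonzero(m)
for y in range(0,110,5):
    s=xs[ys==y]
    if len(s):print(y+160,s.min()+225,s.max()+225)
h=cv2.cvtColor(im,cv2.COLOR_BGR2HSV);mm=cv2.inRange(h[150:180,260:290],(45,90,30),(85,255,255));gy,gx=np.nonzero(mm);print("green",gx.mean()+260,gy.mean()+150)
```

```text
100 [272.60769577 209.41757837] [272.66466475 182.51868549] [272.55336134 235.07252034]
108 [272.59090589 212.5308089 ] [272.64923753 184.86814135] [272.5353522  238.87608473]
140 [272.51207061 227.14868668] [272.57649389 195.94648114] [272.45113057 256.66385424]
170 291 293
180 306 309
185 262 284
190 254 292
195 249 317
200 247 299
205 245 301
210 244 302
215 244 319
220 245 300
225 247 299
230 251 312
235 257 289
240 264 282
245 264 282
250 264 281
green 273.1818181818182 164.8181818181818
```

Run:
```python
from h import *
k=np.array([465.3,97.9])
print(arm.line_to([*k,113],rate=90,max_force=12),arm.current_tcp_pos(),arm.current_wrist_force())
jaws.move_gripper(5,f_grip=60)
print("w",arm.current_gripper_width(),arm.current_time(),arm.current_tcp_pos(),arm.current_wrist_force(),arm.current_torque())
q0=np.array(arm.current_joint_positions())
np.save("q0.npy",q0)
for a in (6,12,18,24,30,36,42,48):
    q=q0.copy();q[5]+=np.radians(a);arm.goto_joints(q);arm.hold(.1)
    print(a,round(np.degrees(arm.current_joint_positions()[5]-q0[5]),2),np.round(arm.current_torque(),3),np.round(arm.current_wrist_force(),1),round(arm.current_gripper_width(),2))
print(arm.current_time(),arm.current_tcp_pos())
```

```text
False [465.6472423   97.9674015  113.48874378] [-0.58257835 -0.35407057 -0.27107146]
w 12.950891191413975 24.7583 [465.49226356  98.01194403 113.38248186] [-1.75575063 -0.34039789  5.50570141] [ 0.0106204   0.32799533 -0.03182414]
6 5.83 [-0.28   0.213  0.042] [-0.9 -1.6  1.8] 12.92
12 11.78 [-0.538  0.37   0.14 ] [-1.4 -2.7  3.2] 13.13
18 17.77 [-0.904  0.491  0.022] [-2.7 -5.1  4.8] 12.97
24 23.82 [-0.974  0.557  0.037] [-2.2 -5.4  5.4] 12.99
30 29.81 [-1.087  0.661  0.076] [-3.2 -6.1  5.5] 12.86
36 35.81 [-1.175  0.698  0.115] [-3.4 -6.1  5.8] 13.2
42 41.81 [-1.201  0.758  0.133] [-4.1 -5.5  6.3] 12.79
48 47.82 [-1.259  0.886  0.005] [-4.3 -6.5  6.6] 13.04
27.5583 [465.19686005  97.64790995 113.38315531]
```

Run:
```python
from h import *
q0=np.load("q0.npy")
for a in (54,60,66,69,72):
    q=q0.copy();q[5]+=np.radians(a);arm.goto_joints(q);arm.hold(.1)
    print(a,round(np.degrees(arm.current_joint_positions()[5]-q0[5]),2),np.round(arm.current_torque(),3),np.round(arm.current_wrist_force(),1),round(arm.current_gripper_width(),2))
arm.hold(.3);print(arm.current_time(),arm.current_tcp_pos(),arm.current_torque())
w=capture("wrist")[:,:,::-1];t=capture("top")[190:280,115:275,::-1];s=capture("scene")[220:390,190:340,::-1]
cv2.imwrite("pics/w7full.png",w)
A=cv2.resize(w,(400,300));B=cv2.resize(t,(400,225),interpolation=cv2.INTER_CUBIC);C=cv2.resize(s,(400,453),interpolation=cv2.INTER_CUBIC)
out=np.zeros((530,800,3),np.uint8);out[:300,:400]=A;out[300:525,:400]=cv2.convertScaleAbs(B,alpha=1.5);out[:453,400:]=C
cv2.imwrite("pics/w7.png",out)
```

```text
54 53.82 [-1.353  0.976  0.014] [-5.3 -6.6  7.3] 13.24
60 59.81 [-1.362  1.088  0.095] [-6.6 -6.7  8.4] 12.82
66 65.81 [-1.377  1.16   0.038] [-6.3 -7.1  8.6] 12.83
69 68.82 [-1.367  1.225  0.045] [-6.4 -6.1  9.5] 13.18
72 71.81 [-1.43   1.287  0.07 ] [-7.  -6.9  9.1] 13.0
29.6083 [464.96255941  97.55481043 113.38270994] [-1.34700548  1.27341368  0.00907843]
```

View pics/w7.png

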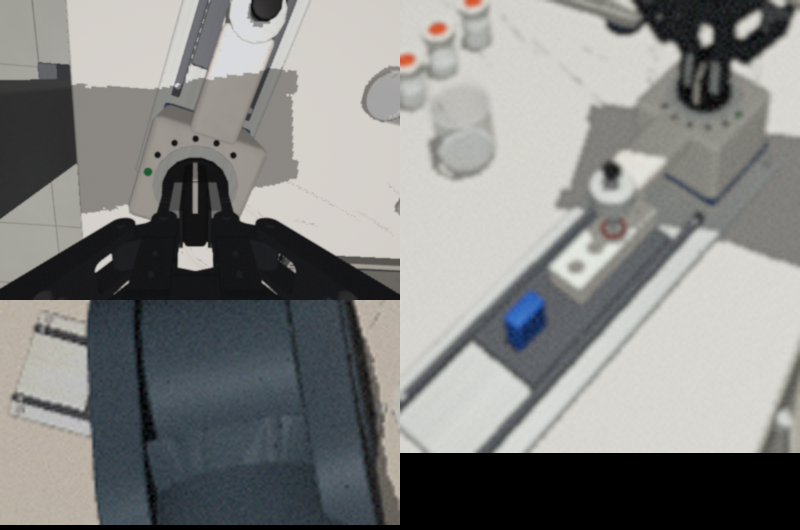

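Run:
```python
from h import *
im=cv2.imread("pics/w7full.png").astype(int).sum(2)
pts=[]
for y in range(232,296,4):
    r=im[y,262:286];w=np.clip(r-r.max()*.7,0,None);pts.append((y,round(262+(w*np.arange(24)).sum()/w.sum(),1)))
print(pts)
c=get_calibration("wrist")
k=np.array([465.0,97.7,0])
a=ray("wrist",pts[1][1],pts[1][0],140);b=ray("wrist",pts[-2][1],pts[-2][0],140);d=a-b
print("line turn",np.degrees(np.arctan2((-X)[1],(-X)[0])-np.arctan2(d[1],d[0]))%360)
for z in(112,120,128,144):print(z,proj("wrist",[493,210,z],c))
g=im[0:32,340:400];m=(g<110);ys,xs=np.nonzero(m);print("cap px",xs.min()+340,xs.max()+340,ys.max())
print(arm.current_time(),np.degrees(arm.current_joint_positions()[5]-np.load("q0.npy")[5]))
```

```text
[(232, np.float64(272.8)), (236, np.float64(272.8)), (240, np.float64(272.9)), (244, np.float64(272.9)), (248, np.float64(272.9)), (252, np.float64(272.9)), (256, np.float64(272.9)), (260, np.float64(272.9)), (264, np.float64(272.9)), (268, np.float64(272.9)), (272, np.float64(272.9)), (276, np.float64(272.9)), (280, np.float64(272.9)), (284, np.float64(272.9)), (288, np.float64(272.9)), (292, np.float64(272.9))]
line turn 71.6582140516499
112 [368.85143816   8.14112042]
120 [374.98356899   1.81001876]
128 [381.95532837  -5.38795511]
144 [399.2169496  -23.20966862]
cap px 352 393 28
29.7583 71.81204106251036
```

```bash
python3 -c "
from cell import *
ticket.hand_in();print(arm.current_time())"
```

```text
the job is handed in; nothing more can be done
the job is handed in; nothing more can be done
```

The job is done and handed in, with the gripper still holding the knob at the third stop. It took about 30 s of the 48 s allowed.

- **Sled:** I slid it about 51 mm by the blue grip. A side view showed the well 2.3 mm past the needle, so I took the grip again, moved the sled back 2.3 mm and let go. In the next side view my script, using the old tip pixel, gave an offset of 0.7 mm. Correcting for where the tip actually appeared, I estimate it within about 0.3 mm along the slide and about 0.5 mm across it.
- **Knob:** I turned it clockwise in small steps. The resistance rose and fell about once per click, though the readings were noisy, so I used the camera to confirm the stop. The white line points at the third black dot, at a measured 71.7° (target 72°).
- **Needle:** The quill cap appears about 24 to 27 mm lower, which fits the expected 24 mm. I did not see the tip inside the well directly.
- **Forces and loose things:** Wrist force readings stayed below about 15 N. No contact showed with the needle or the loose things. The vials and beaker look undisturbed in the last pictures; the timer and bottle were not in view, and I did not measure any of them again.

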